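Clear the whistle maker's bench into its trays

ROBOT

A 7-joint arm with a two-finger parallel gripper is mounted at the origin on the work surface. World frame = base frame: x ahead of the robot, y to its left, z up, the work surface at z = 0. Lengths are in mm, angles in rad, forces in N, time in s.
With the tool pointing down it reaches from about 425 to 825 mm from the base axis. Payload 3.6 kg.
Tool frame: the origin (TCP) lies at the very end of the fingers, on their centre line; the grasp point (between the pads) lies 19 mm behind it; z points along the fingers, y is the line along which they close (so a half turn about z gives the same grasp; the last joint's range is limited). The gripper opens to 93 mm and grips with 3 to 60 N. Pads are 15 mm wide; open, the fingers measure 128 mm over their backs; the gripper's body (75 mm by 188 mm) begins 65 mm behind the grasp point.
Start: joints at [-1.188, 0.615, -0.013, 1.423, 0.008, 1.103, -0.04], TCP at [258.343, 596.421, 186.14] pointing down, gripper open.
Joint ranges: [-3.12, 3.12], [-0.3, 2.06], [-1.34, 1.32], [0.26, 2.42], [-1.36, 4.5], [0.01, 1.98], [-2.84, 2.84]. Speed limits (rad/s): [2.79, 2.79, 3.14, 3.14, 3.14, 3.14, 3.14].

INTERFACE

Orientations are given as a unit quaternion [x, y, z, w].
In Python, from cell import state, viewer, robot gives the robot as it stands.
- The arm moves only by the tool play_rows, never from a script. Its argument "series" is a list that holds one entry, the list of rows, each a list of 7 numbers: the turn, a rotation vector about the world's x, y, z in degrees, then the shift along the world's x, y, z in mm, then the closure, from 0 (fully open) to 1 (shut). In form: [[[wx, wy, wz, tx, ty, tz, hand], ...]]. A call has 1 to 20 rows; each row shifts and turns the commanded pose from where the row before left it; what a row does not reach is not made up. A row lasts 1/10 s, in which the tool goes at most 50 mm and 8.59 degrees, less where a joint would pass 70% of its speed; a pose out of reach is approached as far as the arm can. A call is refused whole if a number of a shift passes 50 or a number of a turn 8.59, either way. A call with a gripper value outside its range is refused whole. The fingers move at their own pace and stop on an object; "squeeze" is the grip in N (left out, the last holds). Time passes only in rows, so rows that do not move let the fingers close. It gives the time, the measured TCP pose, the force, the opening and the grip force at its end, in the units of the state.
- state(): the state, without advancing time (a new reading comes with each control period).
- viewer.get_image(name): name is "scene" or "top"; returns a dict with "image" (400x640x3 uint8, blue, green, red), "fx", "fy", "cx", "cy" (pixels), "dist" ([k1, k2, p1, p2, k3] as OpenCV has them; the pictures are not rectified), "rvec" (rotation vector, rad) and "tvec" (3), from world to camera coordinates, as OpenCV has them. Camera axes: x right, y down, z forward; pixel columns grow to the right and rows downward; lengths in mm; the calibration is good to about 2 mm. A picture is of the moment at which its call begins. There is no depth.
- robot.hand_in(): hands the job in; it is judged then, once.
The state is a dict: "clock": time; "qpos": joint angles; "dq": joint speeds; "joint_torque": joint torques, N m; "tool_pos": TCP position; "eef_rot": TCP orientation; "contact_force": force on the tool from outside, world axes, zero at the start; "ft_torque": the same for the moment, N m; "width": finger opening in mm; "grasp_force": force on a finger pad.
Only numpy, scipy, OpenCV 4.12 (cv2) and the standard library are available. Lean on these libraries where they do the work, as an engineer would, in place of code of your own. Each camera call takes 0.05 s, during which the arm holds its last target. There are 200 camera calls.

TASK

Clear the bench: stand the dark, still damp bird whistle on the white plaster half of the wooden ware tray and the pale, dry one on its cork half, lay the boxwood modelling tool and the tin scraper side by side flat in the blue enamel tray, and stand the small green dipper inside the large white one with its handle turned crosswise (at about a right angle, either side) to the large one's handle. The birds are unfired and break if they are dropped or knocked, so set them down upright; do not shift or upset the enamel jar or the brass stamp, and leave the large dipper standing upright.

Things in the scene. Friction and masses are not known exactly. Their poses are not given: they have to be found in the camera images.
- dark_bird: Dark brown damp clay bird whistle, loose, about 90 g, 91 mm long, 40 mm wide, 59 mm high. Origin: centre of its flat round foot (34 mm across), on the underside; z up, x along its length towards the head (head 22 mm ahead of the origin, beak to 45 mm ahead, tail to 45 mm behind). The round body is widest (40 mm across y) 26 mm above the underside, at the origin: grip it there across y.
- pale_bird: Pale terracotta dry clay bird whistle, loose, about 70 g; same shape, size, origin and axes as the dark bird.
- model_tool: Yellow boxwood modelling tool, a flat stick with two thinner ends, loose, about 30 g, 120 mm long, 10 mm thick, 12 mm wide over its middle 70 mm. Origin: centre of its underside; x along its length, z up.
- scraper: Scraper, loose, about 60 g: a flat bright tin blade 70 mm long (x), 50 mm wide (y) and 3 mm thick, with a red bar grip 66 mm long (x), 14 mm wide (y) standing along its middle on top, from 3 to 19 mm above the underside. Origin: centre of the blade's underside; z up.
- small_dipper: Small tall green enamel dipper, loose, about 80 g: open round cup 40 mm across at the rim, 37 mm at the foot, 70 mm high, with a straight level stick handle 8 mm thick, 58 mm above the underside, that runs along the body's +x out to 96 mm from the cup's axis. Origin: centre of the cup's underside; z up.
- large_dipper: Large shallow white enamel dipper, loose, about 500 g: open round cup 84 mm across at the rim (77 mm inside; 71 mm inside at the floor), 36 mm high, inner floor 5 mm above its underside, with a straight level stick handle 8 mm thick, 28 mm above the underside, along the body's +x out to 118 mm from the cup's axis. Origin: centre of the cup's underside; z up.
- ware_tray: Dark wooden ware tray, fixed, 140 mm (x) by 190 mm (y), rim 12 mm high, 4 mm thick, floor 4 mm above the underside, a 4 mm divider along x through the middle. The +y half has a white plaster floor, the -y half a brown cork floor; each half is 132 mm (x) by 89 mm (y), centred 46.5 mm from the origin along y. Origin: centre of its underside; z up.
- tool_tray: Blue enamel tray, fixed, 140 mm (x) by 190 mm (y), rim 12 mm high and 4 mm thick, floor 4 mm above the table, undivided. Origin: centre of its underside; z up.
- jar: Chipped white enamel jar with a blue rim, 74 mm across and 90 mm high, with two tool handles sticking up to 150 mm; loose, about 400 g; to be left alone. Origin: centre of its underside.
- stamp: Small brass stamp, 28 mm across at the foot and 36 mm high, loose, standing between the things; to be left alone. Origin: centre of its underside.

How it is judged (in metres and radians):
At the end, for the whole second after the job is handed in: Birds upright on their own halves (foot centre 20 to 73 mm from the divider, within 50 mm along it); tool and scraper flat on the blue tray's floor; small dipper upright on the large one's floor (axes within 25 mm), handles 54 to 90 degrees apart as lines; large dipper upright; all at rest (x of dark_bird in the frame of ware_tray between -0.05 and 0.05 m and y of dark_bird in the frame of ware_tray between 0.02 and 0.073 m and z of dark_bird in the frame of ware_tray between 0 and 0.009 m and x of pale_bird in the frame of ware_tray between -0.05 and 0.05 m and y of pale_bird in the frame of ware_tray between -0.073 and -0.02 m and z of pale_bird in the frame of ware_tray between 0 and 0.009 m and x of model_tool in the frame of tool_tray between -0.066 and 0.066 m and y of model_tool in the frame of tool_tray between -0.093 and 0.093 m and z of model_tool in the frame of tool_tray between 0 and 0.009 m and x of scraper in the frame of tool_tray between -0.055 and 0.055 m and y of scraper in the frame of tool_tray between -0.08 and 0.08 m and z of scraper in the frame of tool_tray between 0 and 0.009 m and angle between each of dark_bird, pale_bird, model_tool, scraper, small_dipper, large_dipper's own z axis and vertical below 0.15 rad and horizontal distance between small_dipper and large_dipper below 0.025 m and z of small_dipper in the frame of large_dipper between 0 and 0.01 m and angle between the x axis of small_dipper and the x axis of large_dipper, either way round above 0.95 rad and linear speed of each of dark_bird, pale_bird, model_tool, scraper, small_dipper, large_dipper below 0.02 m/s); the robot touches nothing.
It fails at once if a bird was dropped or knocked (moves faster than 0.6 m/s out of the fingers) ((contact force between dark_bird and the fingers below 0.1 N and linear speed of dark_bird above 0.6 m/s) or (contact force between pale_bird and the fingers below 0.1 N and linear speed of pale_bird above 0.6 m/s)).
It fails at once if the jar was shifted by more than 30 mm or upset (distance of jar from where it was at the start of the episode above 0.03 m or angle between jar's own z axis and vertical above 0.4 rad).
It fails at once if the brass stamp was shifted by more than 30 mm or upset (distance of stamp from where it was at the start of the episode above 0.03 m or angle between stamp's own z axis and vertical above 0.4 rad).
It fails at once if the large dipper was tipped (angle between large_dipper's own z axis and vertical above 0.5 rad).
It also fails if it takes over 144 s, if anything falls off the work surface, if the arm or the gripper's body presses on something with over 40 N, if the wrist force passes 120 N, or if a joint passes its speed limit or range.

## Working session

There is one attempt and no reset: what is moved stays moved. The work goes in short steps, Python scripts to look and compute and a tool call to move; the robot and the scene stay as the last step left them, time stands still between calls to the robot, and variables do not carry over. Pictures are saved under pics/ and viewed, at most 14 in all, crops included, and the job is handed in when it is done.

Besides the shell and the picture viewer there is one more tool, called after ">>>" as a command line: name --argument value ..., lists and objects as JSON in quotes. play_rows: Moves the arm, as the interface text tells. Its arguments: {"type":"object","properties":{"series":{"type":"array"},"squeeze":{"type":"number"}},"required":["series"]}

```bash
ls; mkdir -p pics; python3 - <<'E'
from cell import state, viewer
import cv2
s=state(); print(s)
for n in("top","scene"):
    d=viewer.get_image(n); cv2.imwrite(f"pics/{n}0.png",d["image"]); print({k:v for k,v in d.items() if k!="image"})
E
```

```text
pics
{'clock': 0.0, 'qpos': array([-1.18852153,  0.61589398, -0.01258654,  1.42491624,  0.00809592,
        1.10336517, -0.04041366]), 'dq': array([ 0.00194428, -0.00087424, -0.00205137, -0.00046631,  0.00039963,
       -0.00040093, -0.00020525]), 'joint_torque': array([-1.18262051e-03, -4.58921778e+01,  2.08680485e-01, -1.65740526e+01,
       -6.10148488e-02,  2.04935123e-02,  2.46322334e-04]), 'tool_pos': array([258.02485053, 595.63909791, 184.99198603]), 'eef_rot': array([ 2.02954075e-01,  9.79187439e-01, -1.24468981e-03, -2.32682143e-04]), 'contact_force': array([-0.20150246,  0.18439091, -0.08486478]), 'ft_torque': array([-0.0405407 ,  0.03389661, -0.06226005]), 'grasp_force': 0.0, 'width': 93.27591733025523}
{'fx': 414.1308318426707, 'fy': 414.1308318426707, 'cx': 316.4538369238554, 'cy': 195.0733142762155, 'dist': array([-0.07223782,  0.        ,  0.        ,  0.        ,  0.        ]), 'rvec': array([ 2.14174655, -2.11180065,  0.2035817 ]), 'tvec': array([ 73.6930987 , 494.62935834, 858.56144461])}
{'fx': 410.97427491942454, 'fy': 410.97427491942454, 'cx': 318.99229129774506, 'cy': 199.60762718601285, 'dist': array([-0.02281193,  0.        ,  0.        ,  0.        ,  0.        ]), 'rvec': array([ 2.0095966 ,  1.13724533, -0.56364507]), 'tvec': array([-291.46891726, -220.25143963, 1560.75004744])}
```

View pics/top0.png

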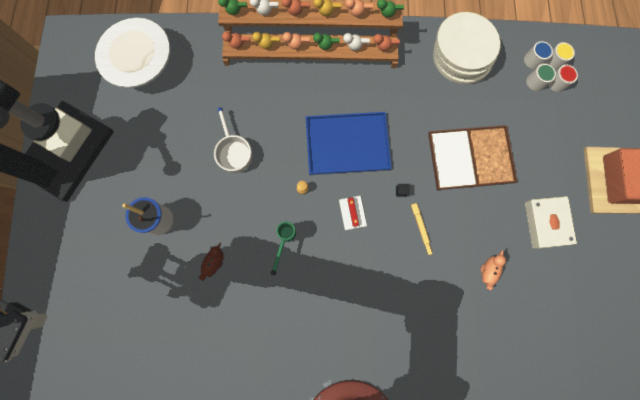

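View pics/scene0.png

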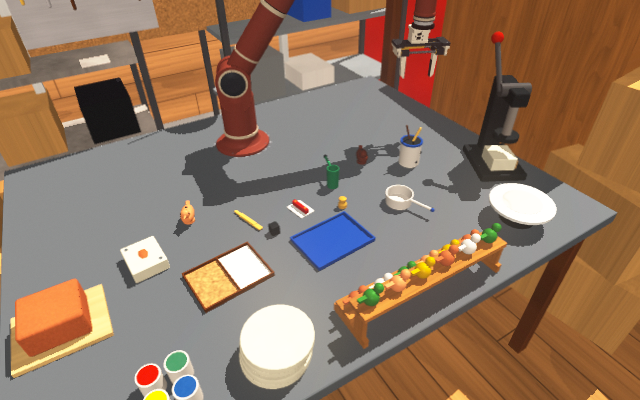

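```bash
cat > h.py <<'E'
import numpy as np, cv2
from cell import state, viewer
def cam(n):
    d=viewer.get_image(n); d["K"]=np.array([[d["fx"],0,d["cx"]],[0,d["fy"],d["cy"]],[0,0,1.]])
    d["R"]=cv2.Rodrigues(d["rvec"])[0]; return d
def proj(d,P): return cv2.projectPoints(np.float64(P).reshape(-1,1,3),d["rvec"],d["tvec"],d["K"],d["dist"])[0][:,0]
def back(d,uv,z):
    n=cv2.undistortPoints(np.float64(uv).reshape(-1,1,2),d["K"],d["dist"])[:,0]
    r=np.c_[n,np.ones(len(n))]@d["R"]; c=-d["R"].T@d["tvec"]
    return c[:2]+r[:,:2]*((z-c[2])/r[:,2])[:,None]
def comp(name,crops,out,w=265,h=290):
    d=cam(name); t=[]
    for (u,v,r) in crops:
        M=np.float32([[w/(2*r),0,w/2-u*w/(2*r)],[0,w/(2*r),h/2-v*w/(2*r)]])
        t.append(cv2.warpAffine(d["image"],M,(w,h),flags=cv2.INTER_CUBIC))
    cv2.imwrite(out,np.vstack([np.hstack(t[i:i+3]) for i in range(0,len(t),3)]))
E
python3 - <<'E'
from h import *
comp("top",[(212,262,30),(284,247,34),(235,143,36),(352,212,30),(422,228,34),(494,270,30)],"pics/t1.png")
comp("scene",[(362,157,24),(332,173,24),(408,198,34),(300,208,24),(250,220,24),(188,214,24)],"pics/s1.png")
d=cam("top");im=d["image"];print("cam",-d["R"].T@d["tvec"])
hsv=cv2.cvtColor(im,cv2.COLOR_BGR2HSV)
def seg(lo,hi,box):
    m=cv2.inRange(hsv,np.array(lo),np.array(hi)); k=np.zeros_like(m);x0,y0,x1,y1=box;k[y0:y1,x0:x1]=m[y0:y1,x0:x1];return k
def st(n,m,z):
    p=np.argwhere(m)[:,::-1].astype(float); xy=back(d,p,z); (c,wh,a)=cv2.minAreaRect(xy.astype(np.float32))
    w=np.linalg.eigh(np.cov(xy.T))[1][:,1]
    print(n,len(p),"px",p.mean(0),"mean",xy.mean(0),"rect",c,wh,"axis deg",np.degrees(np.arctan2(w[1],w[0])))
st("blue",seg((105,120,60),(130,255,255),(295,100,400,185)),12)
st("tool",seg((15,120,90),(35,255,255),(405,195,440,262)),5)
st("scr red",seg((0,150,90),(8,255,255),(335,190,370,235)),19)
sc=seg((0,0,150),(180,70,255),(335,190,370,235))|seg((0,150,90),(8,255,255),(335,190,370,235))
st("scr all",sc,3)
st("plaster",seg((0,0,150),(180,70,255),(425,120,480,195)),4)
st("cork",seg((5,80,90),(25,255,255),(470,120,520,190)),4)
st("pale",seg((0,100,90),(22,255,255),(475,245,515,295)),26)
st("dark",seg((0,100,25),(20,255,255),(195,240,230,285)),26)
st("green",seg((60,100,20),(95,255,255),(265,215,305,280)),62)
E
```

```text
cam [326.94490807  84.5385805  934.43934238]
blue 4707 px [347.52560017 142.73061398] mean [625.18248166   9.80080134] rect (626.1226806640625, 9.551200866699219) (140.93801879882812, 189.85247802734375) axis deg 94.55974051914343
tool 103 px [421.66019417 226.42718447] mean [ 432.49845103 -158.95745214] rect (430.5589904785156, -158.6588134765625) (108.25873565673828, 12.563116073608398) axis deg -164.03355966408714
scr red 129 px [352.64341085 211.1627907 ] mean [463.19963876  -0.84883039] rect (462.62994384765625, -0.9121208190917969) (62.61323165893555, 11.509451866149902) axis deg -168.6945780241966
scr all 652 px [352.09662577 212.51687117] mean [462.47607843  -1.09963799] rect (462.9373779296875, -1.4212226867675781) (73.50962829589844, 52.13270568847656) axis deg -167.76334992370855
plaster 1985 px [453.16372796 158.79546599] mean [ 593.12180313 -239.68472251] rect (593.9741821289062, -239.55479431152344) (132.40538024902344, 88.1035385131836) axis deg -174.0526770817463
cork 2283 px [491.79194043 155.39684625] mean [ 603.42085946 -333.64390541] rect (604.204833984375, -327.390869140625) (140.6151885986328, 111.41719818115234) axis deg -176.27090018528824
pale 556 px [492.61330935 269.67805755] mean [ 336.09389862 -309.10802998] rect (339.6003723144531, -309.6336364746094) (45.93228530883789, 87.54054260253906) axis deg 151.13218502492919
dark 432 px [211.25231481 262.49768519] mean [344.64261004 307.46045257] rect (344.0265808105469, 307.6322937011719) (37.26197814941406, 81.0937271118164) axis deg 152.57667715742522
green 367 px [283.97820163 236.7493188 ] mean [400.33800409 147.85554203] rect (380.7498474121094, 147.0735626220703) (37.141971588134766, 102.35877990722656) axis deg 164.54281427105332
```

View pics/t1.png

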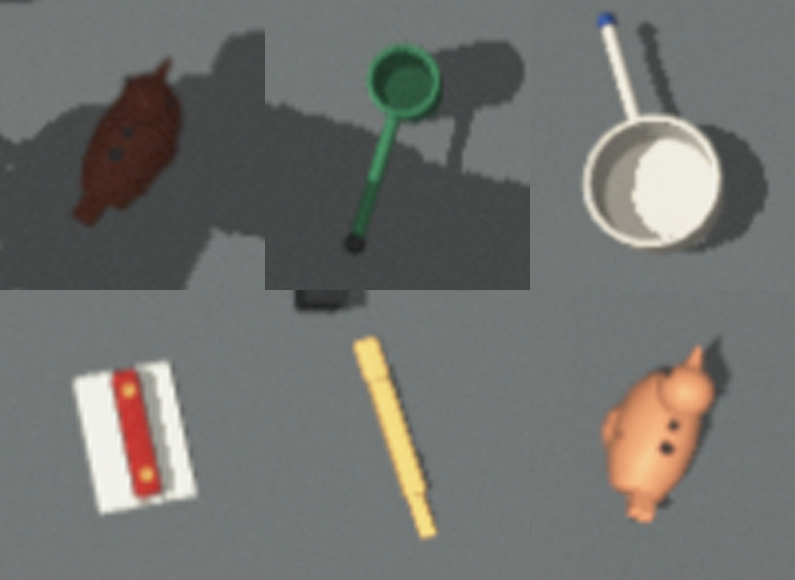

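View pics/s1.png

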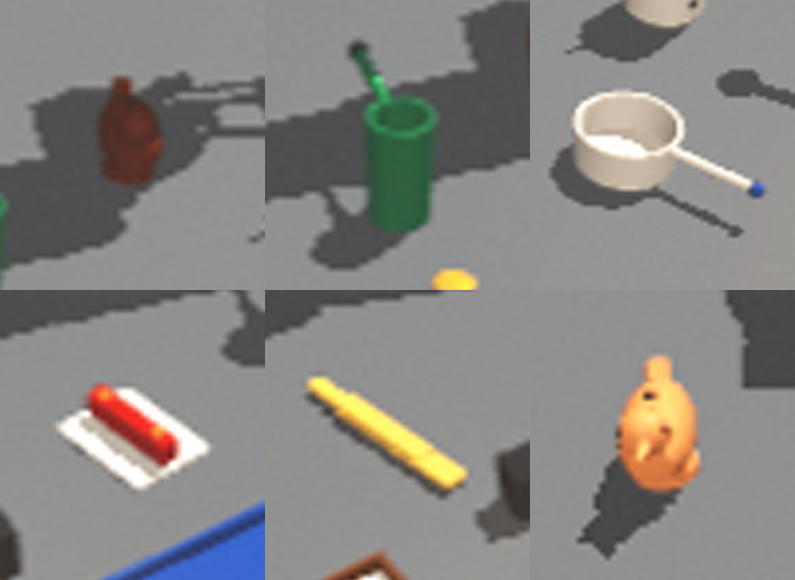

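```bash
python3 - <<'E'
from h import *
t=cam("top"); s=cam("scene")
def P(n,a,za,b,zb):
    A=back(t,[a],za)[0];B=back(t,[b],zb)[0];v=B-A
    print(n,A.round(1),B.round(1),"mid",((A+B)/2).round(1),"len",np.hypot(*v).round(1),"yaw A->B",np.degrees(np.arctan2(v[1],v[0])).round(1))
P("small",(285.9,230.8),70,(273.1,272.1),58)
P("large",(232.15,153.05),36,(219.6,108.8),28)
P("tool",(429.8,254.2),10,(414.2,203.1),10)
P("jar/stamp",(144,215),90,(302,187),30)
print("block",back(t,[(402,190)],12))
def tri(n,a,b):
    f=lambda d,p:cv2.undistortPoints(np.float64(p).reshape(1,1,2),d["K"],d["dist"]).reshape(2,1)
    X=cv2.triangulatePoints(*[np.c_[d["R"],d["tvec"]] for d in(t,s)],f(t,a),f(s,b)).ravel(); X=X[:3]/X[3]
    print(n,X.round(1),"err",(proj(t,X)-a).round(1),(proj(s,X)-b).round(1)); return X
for n,a in dict(pale=[(501.8,250.3),(184.5,217.6),(489.1,289.2),(187.2,200.1)],dark=[(220,242.75),(366.1,157.4),(201.2,277.85),(360.1,145.6)]).items():
    b=tri(n+" beak",*a[:2]);c=tri(n+" tail",*a[2:]);v=b-c
    print("mid",(b+c)/2,"len",np.linalg.norm(v[:2]),"yaw",np.degrees(np.arctan2(v[1],v[0])))
# ware tray: divider ends & corners by red-brown mask outline
im=t["image"].astype(int)
m=((im.sum(2)>280)).astype(np.uint8); m[:, :426]=0;m[:,520:]=0;m[:118]=0;m[195:]=0
n,l,stt,c=cv2.connectedComponentsWithStats(m)
for i in range(1,n):
    if stt[i,4]>300:
        p=np.argwhere(l==i)[:,::-1]; xy=back(t,p,4).astype(np.float32); print(stt[i],c[i],cv2.minAreaRect(xy))
E
```

```text
small [412.1 143.6] [326.5 168.9] mid [369.3 156.3] len 89.3 yaw A->B 163.5
large [589. 272.] [698.1 309.1] mid [643.5 290.5] len 115.2 yaw A->B 18.7
tool [ 369.7 -174.2] [ 484.9 -142.2] mid [ 427.3 -158.2] len 119.5 yaw A->B 15.5
jar/stamp [437.9 438.4] [514.3 113.1] mid [476.1 275.7] len 334.2 yaw A->B -76.8
block [[ 514.50935162 -114.52813742]]
pale beak [ 377.6 -322.9   46.1] err [[-0.1 -0.1]] [[-0.1 -0. ]]
pale tail [ 294.6 -292.5   39.7] err [[-0.3 -0.1]] [[-0.3 -0.1]]
mid [ 336.07656493 -307.68666228   42.94216834] len 88.38181867744889 yaw -20.152010309560023
dark beak [388.6 289.9  42.5] err [[-1.4 -0.9]] [[-1.   0.2]]
dark tail [311.4 324.1  38.9] err [[0. 0.]] [[ 0. -0.]]
mid [349.98846149 307.02829159  40.67241709] len 84.40178552749659 yaw -23.876234494285573
[ 426  118   94   77 2486] [473.76870475 153.41230893] ((603.3209838867188, -290.342041015625), (187.91793823242188, 239.97764587402344), 0.8533803224563599)
[ 470  128   44   56 1915] [491.28250653 155.49712794] ((603.7100830078125, -332.09930419921875), (132.4702911376953, 87.74190521240234), 6.269372940063477)
[ 431  130   46   58 2083] [453.27076332 158.83821411] ((593.8894653320312, -239.98406982421875), (135.17706298828125, 89.93633270263672), 6.1754021644592285)
```

>>> play_rows --series '[[[0,0,-1.6,11,-36,0,0],[0,0,0,11,-36,0,0],[0,0,0,11,-36,0,0],[0,0,0,11,-36,0,0],[0,0,0,11,-36,0,0],[0,0,0,11,-36,0,0],[0,0,0,11,-36,-20,0],[0,0,0,12,-37,-20,0],[0,0,0,0,0,-20,0],[0,0,0,0,0,-10,0],[0,0,0,0,0,0,0],[0,0,0,0,0,0,0]]]' --squeeze 18

```text
clock: 1.55
tool_pos: [347.3, 308.9, 116.6]
eef_rot: [0.216, 0.976, 0.001, 0.0]
contact_force: [-0.2, 0.4, 0.4]
width: 92.8
grasp_force: 0.0
```

>>> play_rows --series '[[[0,0,0,0,-2,-25,0],[0,0,0,0,0,-25,0],[0,0,0,0,0,-25,0],[0,0,0,0,0,-18,0],[0,0,0,0,0,-10,0],[0,0,0,0,0,-5,0],[0,0,0,0,0,0,0],[0,0,0,0,0,0,0]]]'

```text
clock: 2.35
tool_pos: [347.8, 306.1, 8.9]
eef_rot: [0.216, 0.976, 0.001, 0.0]
contact_force: [0.2, 0.8, 0.2]
width: 92.9
grasp_force: 0.0
```

```bash
python3 - <<'E'
from h import *
print(state()["tool_pos"])
comp("top",[(212,262,45)],"pics/t2.png",400,400);comp("scene",[(362,157,45)],"pics/s2.png",400,400)
cv2.imwrite("pics/v2.png",np.hstack([cv2.imread("pics/t2.png"),cv2.imread("pics/s2.png")]))
E
```

```text
[347.83172703 306.09896241   8.87177479]
```

View pics/v2.png

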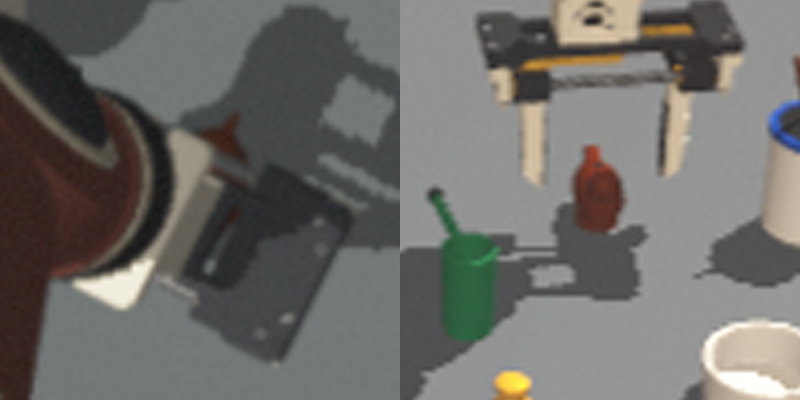

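```bash
python3 - <<'E'
from h import *
s=cam("scene");t=cam("top");st=state();print(st["clock"],st["tool_pos"])
print(proj(s,[[347.8,306,9],[347.8,306,60],[347,307,0]]),back(s,[(348.5,153.6),(377.3,151.4)],9),back(s,[(348.5,153.6),(377.3,151.4)],50))
print(back(s,[(361.9,163.5)],0), proj(t,[[347.8,306,9]]))
E
```

```text
2.55 [347.71240805 305.75972173   8.77240388]
[[361.46538443 158.97436914]
 [362.21268613 146.44193194]
 [361.43812885 160.94006328]] [[294.74408567 286.96935829]
 [337.02349086 383.07326219]] [[348.01680297 249.76321846]
 [388.102222   340.88004572]]
[[361.10442828 299.0057678 ]] [[213.84282397 261.24232722]]
```

```bash
python3 - <<'E'
from h import *
t=cam("top")
for z in (90,110,130):
    e=back(t,[(238.6,281.8)],z)[0]; print(z,e,e+94*np.array([.4226,.9063]))
comp("scene",[(375,150,60)],"pics/s3.png",800,600)
E
```

```text
90 [306.04880139 234.5416556 ] [345.77320139 319.7338556 ]
110 [306.54371217 230.98892973] [346.26811217 316.18112973]
130 [307.03862295 227.43620385] [346.76302295 312.62840385]
```

View pics/s3.png

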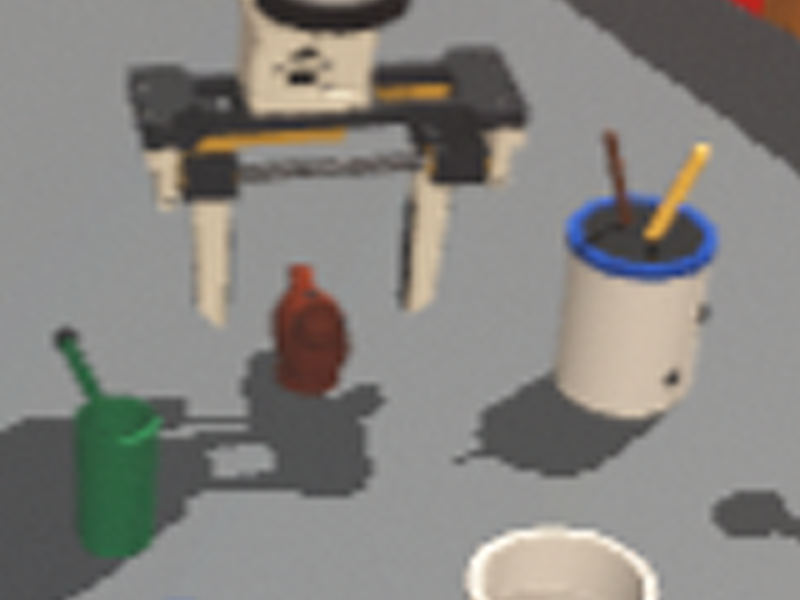

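```bash
python3 - <<'E'
from h import *
s=cam("scene");c=np.array([347.8,306]);e=np.array([.4226,.9063])
for z in (9,20,30,40,50): print(z,proj(s,[[*(c-k*e),z] for k in(46.5,64)]+[[*(c+k*e),z] for k in (46.5,64)]).round(1).tolist())
print("body bottom 93", proj(s,[[*(c-94*e),93],[*(c+94*e),93]]).round(1).tolist())
E
```

```text
9 [[348.3, 159.8], [343.4, 160.2], [374.5, 158.1], [379.4, 157.8]]
20 [[348.4, 157.2], [343.4, 157.5], [374.8, 155.5], [379.7, 155.1]]
30 [[348.5, 154.7], [343.5, 155.1], [375.0, 153.0], [379.9, 152.7]]
40 [[348.6, 152.3], [343.6, 152.6], [375.2, 150.6], [380.1, 150.3]]
50 [[348.7, 149.8], [343.6, 150.1], [375.4, 148.1], [380.4, 147.8]]
body bottom 93 [[335.1, 139.7], [390.1, 136.3]]
```

>>> play_rows --series '[[[0,0,0,0,0,-2,0],[0,0,0,0,0,-2,0],[0,0,0,0,0,-2,0],[0,0,0,0,0,0,0],[0,0,0,0,0,0,0]]]'

```text
clock: 3.2
tool_pos: [347.3, 305.3, 2.0]
eef_rot: [0.217, 0.976, -0.0, -0.0]
contact_force: [-0.4, -1.1, -0.7]
width: 93.1
grasp_force: 0.0
```

>>> play_rows --series '[[[0,0,0,0,0,-1,0],[0,0,0,0,0,-1,0],[0,0,0,0,0,-1,0],[0,0,0,0,0,0,0]]]'

```text
clock: 3.6
tool_pos: [347.3, 305.3, -1.0]
eef_rot: [0.217, 0.976, -0.0, -0.0]
contact_force: [-0.6, 0.3, 1.0]
width: 93.1
grasp_force: 0.0
```

>>> play_rows --series '[[[0,0,0,0,0,-2,0],[0,0,0,0,0,-2,0],[0,0,0,0,0,-2,0],[0,0,0,0,0,-1,0],[0,0,0,0,0,0,0]]]'

```text
clock: 4.1
tool_pos: [347.2, 305.3, -8.1]
eef_rot: [0.217, 0.976, -0.0, -0.0]
contact_force: [0.2, 0.3, 0.6]
width: 92.7
grasp_force: 0.0
```

```bash
python3 - <<'E'
from h import *
print(state()["tool_pos"],state()["contact_force"])
comp("scene",[(365,150,34)],"pics/s4.png",800,600)
E
```

```text
[347.22076007 305.33957209  -8.06607549] [0.16932172 0.33254495 0.60541788]
```

View pics/s4.png

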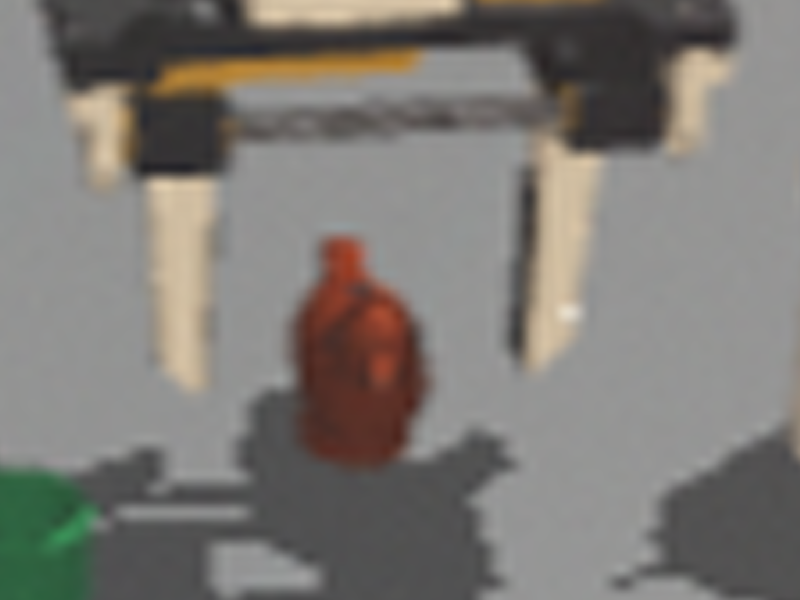

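>>> play_rows --series '[[[0,0,0,0,0,-3,0],[0,0,0,0,0,-3,0],[0,0,0,0,0,-2,0],[0,0,0,0,0,0,0],[0,0,0,0,0,0,0]]]'

```text
clock: 4.65
tool_pos: [347.3, 305.4, -16.0]
eef_rot: [0.217, 0.976, -0.0, -0.0]
contact_force: [0.4, -0.2, -0.6]
width: 93.1
grasp_force: 0.0
```

>>> play_rows --series '[[[0,0,0,0,0,-2,0],[0,0,0,0,0,-2,0],[0,0,0,0,0,-1,0],[0,0,0,0,0,-1,0],[0,0,0,0,0,0,0]]]'

```text
clock: 5.15
tool_pos: [347.3, 305.3, -22.0]
eef_rot: [0.217, 0.976, -0.0, -0.0]
contact_force: [0.4, -0.0, -0.5]
width: 92.9
grasp_force: 0.0
```

>>> play_rows --series '[[[0,0,0,0,0,-1,0],[0,0,0,0,0,-1,0],[0,0,0,0,0,0,0]]]'

```text
clock: 5.45
tool_pos: [347.3, 305.4, -23.9]
eef_rot: [0.217, 0.976, -0.0, -0.0]
contact_force: [0.2, 0.5, 0.1]
width: 92.9
grasp_force: 0.0
```

>>> play_rows --series '[[[0,0,0,0,0,-1,0],[0,0,0,0,0,-0.5,0],[0,0,0,0,0,0,0]]]'

```text
clock: 5.75
tool_pos: [347.3, 305.4, -25.4]
eef_rot: [0.217, 0.976, -0.0, -0.0]
contact_force: [-0.5, 0.8, 0.7]
width: 92.8
grasp_force: 0.0
```

>>> play_rows --series '[[[0,0,0,0,0,-1,0],[0,0,0,0,0,0,0]]]'

```text
clock: 5.95
tool_pos: [347.3, 305.4, -26.4]
eef_rot: [0.217, 0.976, -0.0, -0.0]
contact_force: [-0.1, -0.4, -1.6]
width: 92.8
grasp_force: 0.0
```

>>> play_rows --series '[[[0,0,0,0,0,-1,0],[0,0,0,0,0,0,0]]]'

```text
clock: 6.15
tool_pos: [347.3, 305.4, -27.4]
eef_rot: [0.217, 0.976, -0.0, -0.0]
contact_force: [-0.0, -0.0, 0.6]
width: 93.0
grasp_force: 0.0
```

>>> play_rows --series '[[[0,0,0,0,0,-1,0],[0,0,0,0,0,0,0]]]'

```text
clock: 6.35
tool_pos: [347.3, 305.4, -28.5]
eef_rot: [0.217, 0.976, -0.0, -0.0]
contact_force: [0.3, -0.9, 0.8]
width: 92.9
grasp_force: 0.0
```

>>> play_rows --series '[[[0,0,0,0,0,-1,0],[0,0,0,0,0,0,0]]]'

```text
clock: 6.55
tool_pos: [347.3, 305.4, -29.4]
eef_rot: [0.217, 0.976, -0.0, -0.0]
contact_force: [-0.2, -0.7, -0.1]
width: 93.0
grasp_force: 0.0
```

>>> play_rows --series '[[[0,0,0,0,0,-1,0],[0,0,0,0,0,0,0]]]'

```text
clock: 6.75
tool_pos: [347.3, 305.3, -30.5]
eef_rot: [0.217, 0.976, -0.0, -0.0]
contact_force: [0.4, -0.2, 0.3]
width: 92.8
grasp_force: 0.0
```

```bash
python3 - <<'E'
from h import *
print(state()["tool_pos"],state()["contact_force"])
comp("scene",[(362,157,26)],"pics/s5.png",400,500);comp("top",[(218,265,36)],"pics/t5.png",400,500)
cv2.imwrite("pics/v5.png",np.hstack([cv2.imread("pics/t5.png"),cv2.imread("pics/s5.png")]))
E
```

```text
[347.27966403 305.31958106 -30.4825875 ] [ 0.36924608 -0.2179449   0.3281676 ]
```

View pics/v5.png

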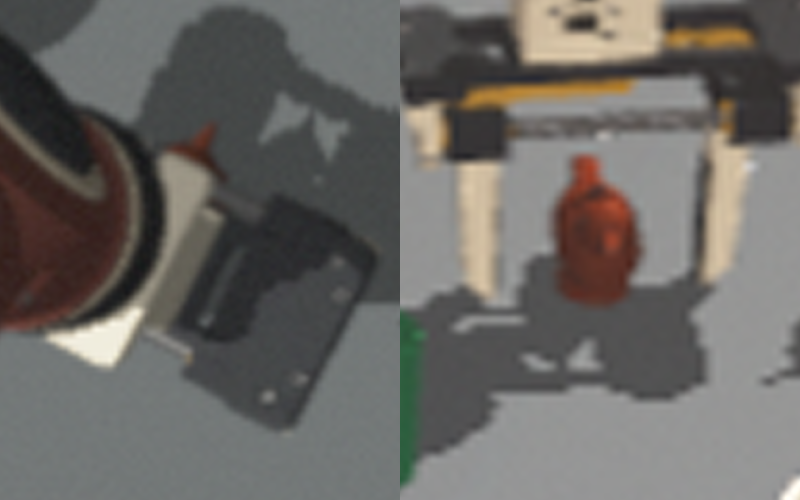

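>>> play_rows --series '[[[0,0,0,0,0,-1,0],[0,0,0,0,0,0,0]]]'

```text
clock: 7.05
tool_pos: [347.3, 305.4, -31.5]
eef_rot: [0.217, 0.976, -0.0, -0.0]
contact_force: [-0.2, -0.2, -0.3]
width: 92.8
grasp_force: 0.0
```

>>> play_rows --series '[[[0,0,0,0,0,-1,0],[0,0,0,0,0,0,0]]]'

```text
clock: 7.25
tool_pos: [347.4, 305.5, -32.1]
eef_rot: [0.217, 0.976, 0.0, 0.0]
contact_force: [-0.8, -0.7, 3.4]
width: 92.7
grasp_force: 1.4
```

>>> play_rows --series '[[[0,0,0,0,0,4,0],[0,0,0,0,0,4,0],[0,0,0,0,0,0,0.2],[0,0,0,0,0,0,0.35],[0,0,0,0,0,0,0.45],[0,0,0,0,0,0,0.5],[0,0,0,0,0,0,0.56],[0,0,0,0,0,0,0.62],[0,0,0,0,0,0,0.7],[0,0,0,0,0,0,0.7],[0,0,0,0,0,0,0.7]]]' --squeeze 18

```text
clock: 8.35
tool_pos: [347.2, 305.3, -24.4]
eef_rot: [0.217, 0.976, -0.0, -0.0]
contact_force: [0.5, 0.4, 0.5]
width: 39.1
grasp_force: 18.0
```

>>> play_rows --series '[[[0,0,0,0,0,4,0.7],[0,0,0,0,0,10,0.7],[0,0,0,0,0,20,0.7],[0,0,0,0,0,25,0.7],[0,0,0,0,0,25,0.7],[0,0,0,5,-11,15,0.7],[0,0,-1,10,-22,5,0.7],[0,0,-1,12,-27,0,0.7],[0,0,-1,15,-33,0,0.7],[0,0,-1,15,-33,0,0.7],[0,0,-1,15,-33,0,0.7],[0,0,-1,15,-33,0,0.7],[0,0,-1,15,-33,0,0.7],[0,0,-1,15,-33,0,0.7],[0,0,-1,15,-33,0,0.7],[0,0,-1,15,-33,0,0.7],[0,0,-1,15,-33,0,0.7],[0,0,-1,15,-33,0,0.7],[0,0,-1,15,-33,0,0.7],[0,0,-1,15,-33,0,0.7]]]'

```text
clock: 10.35
tool_pos: [554.5, -151.9, 80.4]
eef_rot: [0.334, 0.942, 0.0, 0.0]
contact_force: [0.5, 0.4, -1.6]
width: 39.1
grasp_force: 18.0
```

>>> play_rows --series '[[[0,0,0,14,-31,0,0.7],[0,0,0,12,-27,0,0.7],[0,0,0,9,-19,0,0.7],[0,0,0,4,-8,0,0.7],[0,0,0,1,-3,0,0.7],[0,0,0,0,0,0,0.7],[0,0,0,0,0,-10,0.7],[0,0,0,0,0,-15,0.7],[0,0,0,0,0,-15,0.7],[0,0,0,0,0,-15,0.7],[0,0,0,0,0,-10,0.7],[0,0,0,0,0,-5,0.7],[0,0,0,0,0,0,0.7]]]'

```text
clock: 11.65
tool_pos: [593.8, -238.3, 8.6]
eef_rot: [0.334, 0.943, 0.0, -0.001]
contact_force: [-0.1, -0.3, -1.4]
width: 38.8
grasp_force: 18.0
```

```bash
python3 - <<'E'
from h import *
print(state()["tool_pos"],state()["contact_force"])
comp("scene",[(245,260,42)],"pics/s6.png",400,500);comp("top",[(460,160,55)],"pics/t6.png",400,500)
cv2.imwrite("pics/v6.png",np.hstack([cv2.imread("pics/t6.png"),cv2.imread("pics/s6.png")]))
E
```

```text
[ 593.79671676 -238.30616058    8.62703418] [-0.11490541 -0.30452987 -1.36176982]
```

View pics/v6.png

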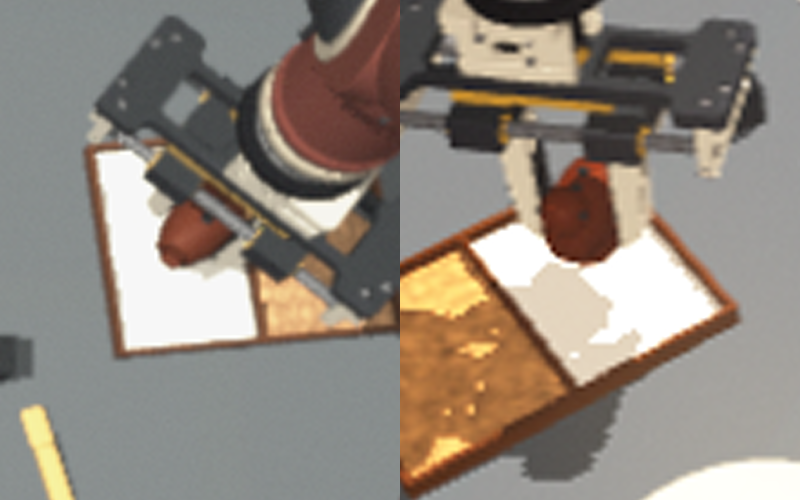

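>>> play_rows --series '[[[0,0,0,0,0,-8,0.7],[0,0,0,0,0,-8,0.7],[0,0,0,0,0,-6,0.7],[0,0,0,0,0,-3,0.7],[0,0,0,0,0,-1,0.7],[0,0,0,0,0,0,0.7],[0,0,0,0,0,-1,0.7],[0,0,0,0,0,0,0.7]]]'

```text
clock: 12.55
tool_pos: [594.5, -238.6, -17.2]
eef_rot: [0.334, 0.943, -0.0, 0.0]
contact_force: [0.6, -0.2, -0.5]
width: 38.9
grasp_force: 18.0
```

>>> play_rows --series '[[[0,0,0,0,0,-1,0.7],[0,0,0,0,0,0,0.7]]]'

```text
clock: 12.75
tool_pos: [594.3, -238.6, -18.4]
eef_rot: [0.334, 0.943, -0.0, -0.0]
contact_force: [0.3, 0.4, -1.1]
width: 39.0
grasp_force: 18.0
```

Expected contact is near −20.4.

>>> play_rows --series '[[[0,0,0,0,0,-1,0.7],[0,0,0,0,0,0,0.7]]]'

```text
clock: 12.95
tool_pos: [594.3, -238.5, -19.5]
eef_rot: [0.334, 0.943, -0.0, -0.0]
contact_force: [-0.5, -0.4, -0.7]
width: 38.8
grasp_force: 18.0
```

>>> play_rows --series '[[[0,0,0,0,0,-1,0.7],[0,0,0,0,0,0,0.7]]]'

```text
clock: 13.15
tool_pos: [594.4, -238.6, -20.3]
eef_rot: [0.334, 0.943, -0.0, 0.0]
contact_force: [0.5, 0.1, -1.1]
width: 39.2
grasp_force: 18.0
```

>>> play_rows --series '[[[0,0,0,0,0,-0.6,0.7],[0,0,0,0,0,0,0.7],[0,0,0,0,0,0,0.56],[0,0,0,0,0,0,0.52],[0,0,0,0,0,0,0.46],[0,0,0,0,0,0,0.4],[0,0,0,0,0,0,0.36],[0,0,0,0,0,0,0.34],[0,0,0,0,0,0,0.34]]]'

```text
clock: 14.05
tool_pos: [594.3, -238.6, -21.0]
eef_rot: [0.334, 0.943, -0.0, -0.0]
contact_force: [0.2, -0.3, -0.0]
width: 61.3
grasp_force: 0.0
```

>>> play_rows --series '[[[0,0,0,0,0,5,0.34],[0,0,0,0,0,10,0.34],[0,0,0,0,0,20,0.34],[0,0,0,0,0,30,0.3],[0,0,0,0,0,30,0.2],[0,0,2,-18,-5,5,0],[0,0,2,-32,-9,0,0],[0,0,2,-32,-9,0,0],[0,0,2,-32,-9,0,0],[0,0,2,-32,-9,0,0],[0,0,2,-32,-9,0,0],[0,0,2,-32,-9,0,0],[0,0,1,-28,-7,0,0],[0,0,0,-20,-4,0,0],[0,0,0,0,0,0,0],[0,0,0,0,0,0,0]]]'

```text
clock: 15.65
tool_pos: [337.4, -309.1, 79.9]
eef_rot: [0.208, 0.978, -0.0, 0.001]
contact_force: [0.6, -0.3, -0.4]
width: 93.1
grasp_force: 0.0
```

```bash
python3 - <<'E'
from h import *
print(state()["tool_pos"],state()["eef_rot"])
comp("scene",[(245,260,50)],"pics/s7.png",400,500);comp("top",[(470,165,50)],"pics/t7.png",400,500)
cv2.imwrite("pics/v7.png",np.hstack([cv2.imread("pics/t7.png"),cv2.imread("pics/s7.png")]))
E
```

```text
[ 337.43078586 -309.05484793   79.87881329] [ 2.08324959e-01  9.78058863e-01 -4.31332898e-04  1.17751072e-03]
```

View pics/v7.png

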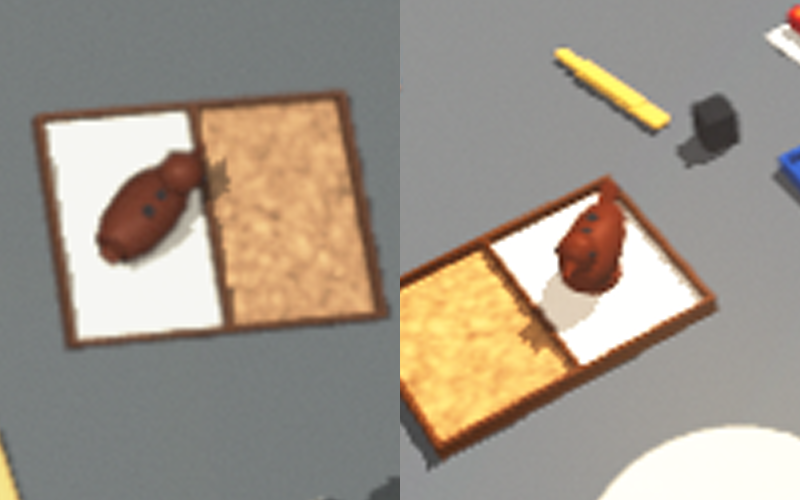

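>>> play_rows --series '[[[0,0,0,-1,1,-15,0],[0,0,0,0,0,-25,0],[0,0,0,0,0,-25,0],[0,0,0,0,0,-20,0],[0,0,0,0,0,-12,0],[0,0,0,0,0,-6,0],[0,0,0,0,0,-2,0],[0,0,0,0,0,0,0.2],[0,0,0,0,0,0,0.35],[0,0,0,0,0,0,0.45],[0,0,0,0,0,0,0.5],[0,0,0,0,0,0,0.56],[0,0,0,0,0,0,0.62],[0,0,0,0,0,0,0.7],[0,0,0,0,0,0,0.7],[0,0,0,0,0,0,0.7]]]'

```text
clock: 17.35
tool_pos: [335.3, -307.7, -25.9]
eef_rot: [0.208, 0.978, -0.0, 0.0]
contact_force: [-0.9, 0.1, 1.7]
width: 39.0
grasp_force: 18.0
```

>>> play_rows --series '[[[0,0,0,0,0,4,0.7],[0,0,0,0,0,10,0.7],[0,0,0,0,0,20,0.7],[0,0,0,0,0,25,0.7],[0,0,0,0,0,20,0.7],[0,0,-1,8,-1,10,0.7],[0,0,-2,18,-2,1,0.7],[0,0,-2,28,-3,0,0.7],[0,0,-2,30,-4,0,0.7],[0,0,-2,30,-4,0,0.7],[0,0,-2,30,-4,0,0.7],[0,0,-2,30,-4,0,0.7],[0,0,-2,30,-3,0,0.7],[0,0,0,26,-3,0,0.7],[0,0,0,16,-2,0,0.7],[0,0,0,8,0,0,0.7],[0,0,0,0,0,-10,0.7],[0,0,0,0,0,-20,0.7],[0,0,0,0,0,-20,0.7],[0,0,0,0,0,-14,0.7]]]'

```text
clock: 19.35
tool_pos: [586.7, -337.2, -1.8]
eef_rot: [0.334, 0.942, 0.0, -0.002]
contact_force: [-0.2, -0.9, -0.6]
width: 38.9
grasp_force: 18.0
```

>>> play_rows --series '[[[0,0,0,0,0,0,0.7],[0,0,0,2,0,-8,0.7],[0,0,0,0,0,-7,0.7],[0,0,0,0,0,-3,0.7],[0,0,0,0,0,0,0.7]]]'

```text
clock: 19.85
tool_pos: [591.1, -337.4, -18.3]
eef_rot: [0.334, 0.943, 0.0, -0.0]
contact_force: [-0.2, 0.0, -0.4]
width: 38.9
grasp_force: 18.0
```

>>> play_rows --series '[[[0,0,0,0,0,-1,0.7],[0,0,0,0,0,-1,0.7],[0,0,0,0,0,0,0.7]]]'

```text
clock: 20.15
tool_pos: [591.4, -337.6, -19.8]
eef_rot: [0.334, 0.943, -0.0, 0.0]
contact_force: [-0.2, 0.4, -0.5]
width: 38.6
grasp_force: 18.0
```

>>> play_rows --series '[[[0,0,0,0,0,-1,0.7],[0,0,0,0,0,0,0.7]]]'

```text
clock: 20.35
tool_pos: [591.3, -337.6, -21.0]
eef_rot: [0.334, 0.943, -0.0, -0.0]
contact_force: [0.2, 0.5, -0.5]
width: 39.1
grasp_force: 18.0
```

>>> play_rows --series '[[[0,0,0,0,0,-0.8,0.7],[0,0,0,0,0,0,0.7],[0,0,0,0,0,0,0.56],[0,0,0,0,0,0,0.52],[0,0,0,0,0,0,0.46],[0,0,0,0,0,0,0.42],[0,0,0,0,0,0,0.42],[0,0,0,0,0,0,0.42]]]'

```text
clock: 21.15
tool_pos: [591.4, -337.6, -21.7]
eef_rot: [0.334, 0.943, -0.0, 0.0]
contact_force: [0.7, 0.7, -0.2]
width: 53.7
grasp_force: 0.0
```

>>> play_rows --series '[[[0,0,0,0,0,5,0.42],[0,0,0,0,0,10,0.42],[0,0,0,0,0,20,0.42],[0,0,0,0,0,30,0.42],[0,0,0,0,0,30,0.42],[0,0,4,-14,15,5,0.42],[0,0,7,-22,24,0,0.42],[0,0,7,-22,24,0,0.42],[0,0,7,-22,24,0,0.42],[0,0,7,-22,24,0,0.42],[0,0,7,-22,24,0,0.5],[0,0,7,-22,24,0,0.55],[0,0,7,-18,20,0,0.6],[0,0,1.5,0,0,0,0.6],[0,0,0,0,0,0,0.6]]]'

```text
clock: 22.65
tool_pos: [428.2, -159.1, 79.2]
eef_rot: [-0.134, 0.991, -0.001, 0.001]
contact_force: [0.8, -0.0, 0.4]
width: 37.5
grasp_force: 0.0
```

>>> play_rows --series '[[[0,0,0,0,1,-15,0.6],[0,0,0,0,0,-25,0.6],[0,0,0,0,0,-25,0.6],[0,0,0,0,0,-20,0.6],[0,0,0,0,0,-13,0.6],[0,0,0,0,0,-7,0.6],[0,0,0,0,0,-3,0.6],[0,0,0,0,0,-1.5,0.6],[0,0,0,0,0,0,0.7],[0,0,0,0,0,0,0.78],[0,0,0,0,0,0,0.85],[0,0,0,0,0,0,0.95],[0,0,0,0,0,0,0.95],[0,0,0,0,0,0,0.95]]]'

```text
clock: 24.05
tool_pos: [427.6, -157.8, -30.9]
eef_rot: [-0.135, 0.991, -0.0, 0.0]
contact_force: [-0.6, -0.1, 5.2]
width: 11.5
grasp_force: 18.0
```

>>> play_rows --series '[[[0,0,0,0,0,5,0.95],[0,0,0,0,0,15,0.95],[0,0,0,0,0,25,0.95],[0,0,-4,6,6,25,0.95],[0,0,-8,12,12,10,0.95],[0,0,-8,14,14,0,0.95],[0,0,-8,15,15,0,0.95],[0,0,-8,15,15,0,0.95],[0,0,-8,15,15,0,0.95],[0,0,-8,15,15,0,0.95],[0,0,-8,15,15,0,0.95],[0,0,-8,15,15,0,0.95],[0,0,-8,15,15,0,0.95],[0,0,-8,15,15,0,0.95],[0,0,-8,10,9,0,0.95],[0,0,-8,5,5,0,0.95],[0,0,-1,0,0,0,0.95],[0,0,0,0,0,-20,0.95],[0,0,0,0,0,-15,0.95],[0,0,0,0,0,0,0.95]]]'

```text
clock: 26.05
tool_pos: [591.6, 8.1, 11.8]
eef_rot: [0.678, 0.735, -0.002, -0.002]
contact_force: [-1.5, 1.1, -0.7]
width: 11.7
grasp_force: 18.0
```

>>> play_rows --series '[[[0,0,0,1,-1,-10,0.95],[0,0,0,0,0,-13,0.95],[0,0,0,0,0,-8,0.95],[0,0,0,0,0,-4,0.95],[0,0,0,0,0,-1,0.95],[0,0,0,0,0,0,0.95]]]'

```text
clock: 26.65
tool_pos: [595.5, 7.4, -22.3]
eef_rot: [0.679, 0.734, 0.0, 0.0]
contact_force: [-0.1, 0.2, 0.5]
width: 11.9
grasp_force: 18.0
```

>>> play_rows --series '[[[0,0,0,0,0,-2,0.95],[0,0,0,0,0,-1,0.95],[0,0,0,0,0,-1,0.95],[0,0,0,0,0,0,0.95]]]'

```text
clock: 27.05
tool_pos: [595.3, 7.5, -26.3]
eef_rot: [0.679, 0.734, -0.0, -0.0]
contact_force: [0.8, 0.3, -1.2]
width: 11.6
grasp_force: 18.0
```

>>> play_rows --series '[[[0,0,0,0,0,-0.5,0.95],[0,0,0,0,0,0,0.84],[0,0,0,0,0,0,0.78],[0,0,0,0,0,0,0.74],[0,0,0,0,0,0,0.74],[0,0,0,0,0,5,0.74],[0,0,0,0,0,20,0.74],[0,0,0,0,0,30,0.7],[0,0,-7,-6,0,15,0.65],[0,0,-7.5,-12,-1,0,0.6],[0,0,-7.5,-14,-1,0,0.6],[0,0,-7.5,-14,-1,0,0.6],[0,0,-7.5,-14,-1,0,0.6],[0,0,-7.5,-14,-1,0,0.6],[0,0,-7.5,-14,-1,0,0.6],[0,0,-7.5,-14,-1,0,0.6],[0,0,-7.5,-14,-1,0,0.6],[0,0,-7.5,-11,-0.5,0,0.6],[0,0,-8,-5,0,0,0.6],[0,0,0,0,0,0,0.6]]]'

```text
clock: 29.05
tool_pos: [462.7, -0.8, 43.5]
eef_rot: [0.995, 0.104, -0.0, -0.0]
contact_force: [-0.4, 0.2, 0.3]
width: 37.2
grasp_force: 0.0
```

>>> play_rows --series '[[[0,0,0,0,0,-15,0.6],[0,0,0,0,0,-22,0.6],[0,0,0,0,0,-18,0.6],[0,0,0,0,0,-9,0.6],[0,0,0,0,0,-4,0.6],[0,0,0,0,0,-1.5,0.6],[0,0,0,0,0,0,0.6]]]'

```text
clock: 29.75
tool_pos: [463.8, -1.2, -25.9]
eef_rot: [0.995, 0.105, 0.0, 0.0]
contact_force: [-0.2, -0.1, 0.1]
width: 37.2
grasp_force: 0.0
```

>>> play_rows --series '[[[0,0,0,0,0,0,0.72],[0,0,0,0,0,0,0.8],[0,0,0,0,0,0,0.88],[0,0,0,0,0,0,0.95],[0,0,0,0,0,0,0.95],[0,0,0,0,0,0,0.95]]]' --squeeze 25

```text
clock: 30.35
tool_pos: [463.7, -1.3, -26.0]
eef_rot: [0.995, 0.104, 0.0, 0.0]
contact_force: [0.1, 0.1, 4.1]
width: 13.6
grasp_force: 25.0
```

>>> play_rows --series '[[[0,0,0,0,0,5,0.95],[0,0,0,0,0,15,0.95],[0,0,0,0,0,25,0.95],[0,0,4,6,0,25,0.95],[0,0,7,14,1,5,0.95],[0,0,8,19,1,0,0.95],[0,0,8,20,1,0,0.95],[0,0,8,20,1,0,0.95],[0,0,8,20,2,0,0.95],[0,0,8,20,2,0,0.95],[0,0,8,20,2,0,0.95],[0,0,8,20,1,0,0.95],[0,0,8,16,1,0,0.95],[0,0,8,10,1,0,0.95],[0,0,7.6,5,0,0,0.95],[0,0,0,0,0,0,0.95],[0,0,0,0,0,-20,0.95],[0,0,0,0,0,-15,0.95],[0,0,0,0,0,0,0.95]]]'

```text
clock: 32.25
tool_pos: [650.2, 12.3, 10.8]
eef_rot: [0.626, 0.78, -0.002, -0.003]
contact_force: [0.2, -0.4, -0.8]
width: 13.9
grasp_force: 25.0
```

>>> play_rows --series '[[[0,0,-8,0,0,-10,0.95],[0,0,0,0,0,-12,0.95],[0,0,0,0,0,-6,0.95],[0,0,0,0,0,-3,0.95],[0,0,0,0,0,0,0.95]]]'

```text
clock: 32.75
tool_pos: [653.0, 11.8, -17.7]
eef_rot: [0.678, 0.735, -0.0, -0.0]
contact_force: [-0.6, -0.2, -1.4]
width: 13.8
grasp_force: 25.0
```

>>> play_rows --series '[[[0,0,0,0,0,-1.5,0.95],[0,0,0,0,0,-1,0.95],[0,0,0,0,0,0,0.95]]]'

```text
clock: 33.05
tool_pos: [653.5, 11.9, -19.6]
eef_rot: [0.678, 0.735, 0.0, 0.0]
contact_force: [-0.9, 0.3, -1.2]
width: 13.8
grasp_force: 25.0
```

>>> play_rows --series '[[[0,0,0,0,0,-1,0.95],[0,0,0,0,0,-1,0.95],[0,0,0,0,0,0,0.95]]]'

```text
clock: 33.35
tool_pos: [653.3, 11.9, -21.8]
eef_rot: [0.678, 0.735, -0.0, -0.0]
contact_force: [0.3, 0.1, -0.9]
width: 13.8
grasp_force: 25.0
```

>>> play_rows --series '[[[0,0,0,0,0,-0.3,0.95],[0,0,0,0,0,0,0.82],[0,0,0,0,0,0,0.76],[0,0,0,0,0,0,0.7],[0,0,0,0,0,0,0.7],[0,0,0,0,0,5,0.7],[0,0,0,0,0,20,0.7],[0,0,0,0,0,35,0.6],[0,0,4,-10,5,35,0.4],[0,0,8,-24,13,7,0.2],[0,0,8,-30,17,0,0.1],[0,0,8,-30,17,0,0],[0,0,8,-30,17,0,0],[0,0,8,-30,17,0,0],[0,0,8,-30,16,0,0],[0,0,8,-28,15,0,0],[0,0,8,-19,10,0,0],[0,0,1,-10,5,0,0],[0,0,0,0,0,0,0],[0,0,0,0,0,0,0]]]'

```text
clock: 35.35
tool_pos: [413.8, 143.6, 80.3]
eef_rot: [0.144, 0.99, 0.0, 0.001]
contact_force: [0.8, 0.5, -0.2]
width: 93.0
grasp_force: 0.0
```

```bash
python3 - <<'E'
from h import *
print(state()["tool_pos"],state()["eef_rot"])
comp("scene",[(320,190,55)],"pics/s8.png",400,500);comp("top",[(340,160,60)],"pics/t8.png",400,500)
cv2.imwrite("pics/v8.png",np.hstack([cv2.imread("pics/t8.png"),cv2.imread("pics/s8.png")]))
E
```

```text
[413.82497012 143.55174824  80.26572091] [1.44270476e-01 9.89537799e-01 1.19643960e-04 9.79991036e-04]
```

View pics/v8.png

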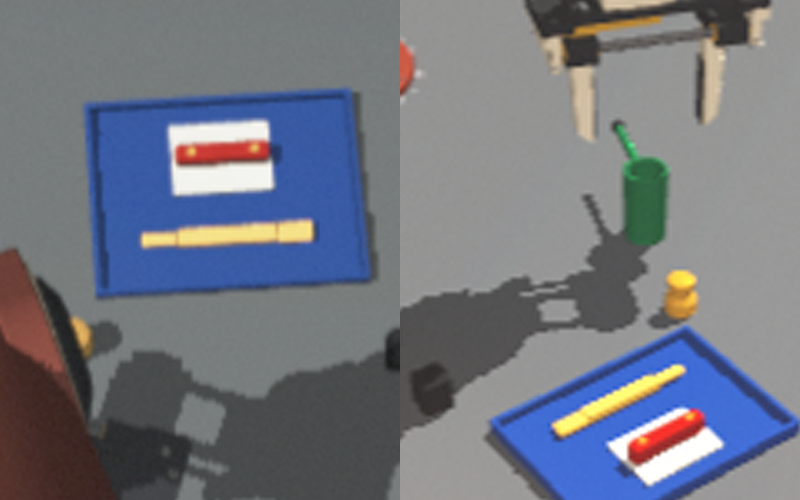

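>>> play_rows --series '[[[0,0,0,-1,0,-12,0],[0,0,0,0,0,-20,0],[0,0,0,0,0,-20,0],[0,0,0,0,0,-12,0],[0,0,0,0,0,-8,0],[0,0,0,0,0,0,0.2],[0,0,0,0,0,0,0.35],[0,0,0,0,0,0,0.45],[0,0,0,0,0,0,0.5],[0,0,0,0,0,0,0.55],[0,0,0,0,0,0,0.6],[0,0,0,0,0,0,0.7],[0,0,0,0,0,0,0.7],[0,0,0,0,0,0,0.7]]]' --squeeze 20

```text
clock: 36.85
tool_pos: [411.5, 144.1, 8.1]
eef_rot: [0.143, 0.99, 0.0, 0.0]
contact_force: [0.5, 0.9, 1.5]
width: 39.5
grasp_force: 20.0
```

>>> play_rows --series '[[[0,0,0,0,0,5,0.7],[0,0,0,0,0,15,0.7],[0,0,0,0,0,22,0.7],[0,0,-2,6,4,18,0.7],[0,0,-4,12,9,5,0.7],[0,0,-6,17,12,0,0.7],[0,0,-6,19,14,0,0.7],[0,0,-6,20,14,0,0.7],[0,0,-6,20,14,0,0.7],[0,0,-6,20,14,0,0.7],[0,0,-6,19,14,0,0.7],[0,0,-6,18,13,0,0.7],[0,0,-4,14,11,0,0.7],[0,0,-2,8,6,0,0.7],[0,0,-1,4,3,0,0.7],[0,0,0,0,0,0,0.7],[0,0,0,0,0,0,0.7]]]'

```text
clock: 38.55
tool_pos: [587.6, 271.3, 72.8]
eef_rot: [0.584, 0.812, -0.001, -0.0]
contact_force: [0.1, 0.0, -1.6]
width: 39.5
grasp_force: 20.0
```

```bash
python3 - <<'E'
from h import *
print(state()["tool_pos"],state()["eef_rot"])
comp("scene",[(410,180,50)],"pics/s9.png",400,500);comp("top",[(225,145,50)],"pics/t9.png",400,500)
cv2.imwrite("pics/v9.png",np.hstack([cv2.imread("pics/t9.png"),cv2.imread("pics/s9.png")]))
E
```

```text
[587.60052243 271.26476362  72.79050994] [ 5.83653350e-01  8.12002608e-01 -6.29334877e-04 -3.68880321e-04]
```

View pics/v9.png

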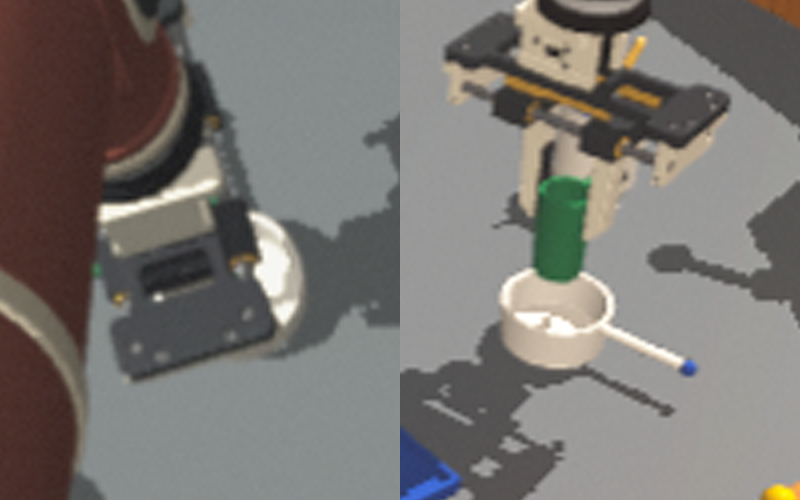

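```bash
python3 - <<'E'
from h import *
s=cam("scene"); print(proj(s,[[588,271,65],[589,272,36]]), back(s,[(400,184.5)],65), back(s,[(410+(157.5-200)/4,180+(297-250)/4)],36))
E
```

```text
[[399.29647304 183.96948673]
 [398.73442199 191.72163315]] [[591.17788596 271.08364092]] [[590.12693275 273.5609117 ]]
```

>>> play_rows --series '[[[0,0,0,1,1,-10,0.7],[0,0,0,0,0,-15,0.7],[0,0,0,0,0,-15,0.7],[0,0,0,0,0,-10,0.7],[0,0,0,0,0,-6,0.7],[0,0,0,0,0,-1,0.7],[0,0,0,0,0,0,0.7]]]'

```text
clock: 39.4
tool_pos: [589.5, 272.9, 15.8]
eef_rot: [0.584, 0.812, -0.0, 0.0]
contact_force: [-0.3, -0.3, -0.4]
width: 39.5
grasp_force: 20.0
```

>>> play_rows --series '[[[0,0,0,0,0,-1,0.7],[0,0,0,0,0,-1,0.7],[0,0,0,0,0,0,0.7]]]'

```text
clock: 39.7
tool_pos: [589.5, 273.1, 14.2]
eef_rot: [0.584, 0.812, 0.0, 0.0]
contact_force: [-0.7, 0.1, -0.5]
width: 39.6
grasp_force: 20.0
```

>>> play_rows --series '[[[0,0,0,0,0,-0.8,0.7],[0,0,0,0,0,0,0.7],[0,0,0,0,0,0,0.56],[0,0,0,0,0,0,0.5],[0,0,0,0,0,0,0.42],[0,0,0,0,0,0,0.3],[0,0,0,0,0,0,0.3],[0,0,0,0,0,5,0.3],[0,0,0,0,0,15,0.3],[0,0,0,0,0,30,0.3],[0,0,0,0,0,40,0.3],[0,0,0,0,0,40,0.3],[0,0,0,-20,-40,20,0.3],[0,0,0,-20,-40,0,0.3],[0,0,0,-20,-40,0,0.3],[0,0,0,-20,-40,0,0.3],[0,0,0,-20,-40,0,0.3],[0,0,0,0,0,0,0.3],[0,0,0,0,0,0,0.3]]]'

```text
clock: 41.6
tool_pos: [489.8, 72.2, 164.6]
eef_rot: [0.585, 0.811, 0.001, 0.001]
contact_force: [0.2, 1.2, 0.6]
width: 65.4
grasp_force: 0.0
```

```bash
python3 - <<'E'
from h import *
print(state()["tool_pos"])
comp("scene",[(410,180,50)],"pics/sa.png",260,400);comp("top",[(225,150,50)],"pics/ta.png",260,400);comp("scene",[(232,250,50)],"pics/sb.png",260,400)
cv2.imwrite("pics/va.png",np.hstack([cv2.imread(f"pics/{k}.png") for k in("ta","sa","sb")]))
E
```

```text
[489.80574445  72.20554745 164.64372571]
```

View pics/va.png

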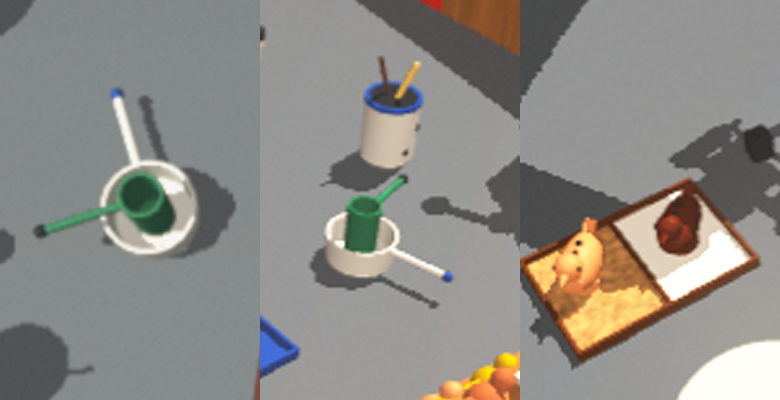

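The picture shows the small dipper standing in the large one with the handles about 90° apart, and both birds upright on their own halves. The earlier view showed both tools flat in the blue tray, so I'm handing in.

```bash
python3 -c "
from cell import robot
print(robot.hand_in())"
```

```text
the job is handed in; nothing more can be done
None
```

I handed the job in at about 42 s on the clock. In the camera checks both birds stood upright on their own halves, the tool and scraper lay flat in the blue tray, and the small dipper stood crosswise in the upright large one; the hand-in returned no verdict.

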